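# Shut a plaster mould in its casting cradle and pin the gate

## Task

Take the rectangular plaster mould out of the drying rack and stand it upright in the casting cradle, midway between the two side walls with its seam parallel to the gate, and let go of it. Then push the gate shut until it clicks fully home on its catch, and lock it by dropping the steel pin all the way down through the gate's lug and the cradle's lug. Leave the other things on the bench where they are.

Things in the scene. Friction and masses are not known exactly. Their poses are not given: they have to be found in the camera images.
- mould_center (a point): Rectangular two-part plaster mould, off-white, rigid, 280 g, 64 x 48 x 76 mm high; a thin dark seam crosses its top (with a round pour mark) and its sides. Point: its centre, 38 mm above its underside. x along the 64 mm side (square to the seam), y along the 48 mm side, z up. It starts upright in one bay of the rack. Half a turn about z makes no difference.
- rack: Fixed wooden drying rack, origin under its centre: base 80 (x) x 152 (y) x 10 mm, three fins 44 (x) x 10 mm, tops 88 mm above the bench, at y = -68, 0, +68 mm; bays 58 mm wide at y = -34, +34, open at both x ends. A mould stands on the base, its x along the rack's x, 10 mm proud of the fins at each end; fins 5 mm beside it: grip it there across its 64 mm length only.
- round_mould: Bystander: round plaster mould, 46 mm across, 70 mm high, in the other bay of the rack. Origin: centre of its underside.
- cradle_floor (a point): Fixed plywood casting cradle, open on top. Point: centre of its floor, 8 mm above the bench; x from gate to back wall, y along the gate to its hinge. Inside 70 mm deep (x -35 to +35), 140 mm wide (y -70 to +70), walls 10 mm thick, 80 mm above the floor. The mould (its x parallel to this x) leaves 6 mm in x but 46 mm each side in y: fingers fit only on its y faces.
- gate (a joint): Cradle gate's angle, rad: 0 shut, grows opening to the cradle's -x; starts 0.9 to 1.4, limit 1.7, stays where left. Board 160 mm long, 12 mm thick, top 88 mm above the bench, light to turn. Below about 0.09 a spring roller on the cradle's -y wall resists, up to about 6 N at the free end; below about 0.03 it pulls the gate to 0 and holds it.
- gate_hinge (a point): Gate's vertical hinge axis, 48 mm above the bench, at x = -47, y = +80 mm from the cradle floor point, in the plane of the gate's outer face. At angle q the gate runs 160 mm from here along (-sin q, -cos q) in the cradle's x, y; its outer face, the one to push, looks along (-cos q, sin q). These axes are the cradle's and do not turn with the gate.
- lug_hole (a point): Upper mouth of the vertical 14 mm hole in the cradle's fixed steel lug (8 mm thick), 68 mm above the bench, outside the -y wall: x = -30, y = -101 mm from the cradle floor point. The gate's lug (34 x 40 x 8 mm, same hole) comes over it when shut, from 4 to 12 mm above this point. 28 mm below the lug are free.
- pin_grip (a point): Steel locking pin, upright, 90 g: round handle 24 mm across, 48 mm tall, on a shank 10 mm across, 40 mm long, with tapered tip. Point: middle of the handle, 24 mm above the shoulder (handle's underside), 64 mm above the tip; z up. It starts standing loosely in its wooden stand.
- pin_shoulder (a point): The pin's shoulder: centre of the handle's underside, 24 mm below the middle of the handle. Fully home it rests on the gate's lug, 12 mm above the cradle's lug hole point.
- pin_stand: Fixed wooden block 64 x 64 x 44 mm high that holds the pin in a 14 mm hole, 42 mm deep, at its centre; the pin's shoulder rests on its top. Origin: centre of its underside.
- clear_spot (a point): Middle of a clear patch of bench about 120 mm across, in front of the robot between rack and cradle, at bench height: free for putting the mould down to take it another way.
- cup: Bystander: unglazed mug 72 mm across, 75 mm high, behind the rack.
- jar: Bystander: orange jar 72 mm across, 85 mm high, at the back.
- brush: Bystander: brush lying on the bench on the robot's side of the rack.
- banded_mould: Bystander: big plaster mould with two black straps, 100 x 130 x 90 mm high, behind the cradle.
- ring_mould: Bystander: round plaster mould with a hole, 100 mm across, 60 mm high, at the right front.
- bat: Bystander: flat round plaster bat, 140 mm across, 20 mm thick, at the right back.
There are look-alikes about, which are no part of the job. What is shaped like the part that bears cradle_floor but black is not meant.

How it is judged:
By the outcome, as a careful person would: the job done as asked, in the order asked, and still so for the second after the job is handed in, with the robot touching nothing.
It also fails if it takes over 70 s, if anything falls off the work surface, if the arm or the gripper's body presses on something with over 40 N, if the wrist force passes 120 N, or if a joint passes its speed limit or range.

## Robot

A 7-joint arm with a two-finger parallel gripper is mounted at the origin on the work surface. World frame = base frame: x ahead of the robot, y to its left, z up, the work surface at z = 0. Lengths are in mm, angles in rad, forces in N, time in s.
With the tool pointing down it reaches from about 400 to 875 mm from the base axis. Payload 6.5 kg.
Tool frame: the origin (TCP) lies at the very end of the fingers, on their centre line; the grasp point (between the pads) lies 19 mm behind it; z points along the fingers, y is the line along which they close (so a half turn about z gives the same grasp; the last joint's range is limited). The gripper opens to 85 mm and grips with 20 to 120 N. Pads are 22 mm wide; open, the fingers measure 114 mm over their backs; the gripper's body (76 mm by 85 mm) begins 54 mm behind the grasp point. The pads swing forward as they close: fully open they stand 13 mm farther back than shut.
Start: joints at [1.06, 0.536, -0.004, 1.538, 0.003, 1.067, -0.071], TCP at [279.675, -586.747, 231.29] pointing down, gripper open.
Joint ranges: [-2.7, 2.7], [-0.37, 2.16], [-1.27, 1.26], [0.24, 2.4], [-1.31, 4.45], [0.19, 1.91], [-2.76, 2.76]. Speed limits (rad/s): [2.39, 2.39, 3.14, 3.14, 3.14, 3.14, 3.14].

## Interface

Orientations are given as a unit quaternion [x, y, z, w].
In Python, from workcell import ctrl, claw, kin, viewer, close_job gives the robot as it stands. Calls block until the motion is done:
- ctrl.reach(position, orientation): joint-space move of the TCP to a pose.
- ctrl.move_straight(position, rot=None, rate=150): straight line of the TCP; rot=None keeps the orientation; rate is the mean speed in mm/s.
- ctrl.move_joints(angles): joint-space move.
- claw.set_gripper(opening, f_grip=None): finger opening in mm; f_grip is the grip in N (None keeps the last); returns when the fingers have stopped.
- ctrl.pause(seconds).
- kin.solve_ik(position, orientation): joint angles nearest the present ones, or None.
- viewer.get_image(name): name is "scene" or "top"; returns the picture (400x640x3 uint8, red, green, blue); there is no depth.
- viewer.camera_params(name): a dict with "camera_matrix" (3x3 intrinsics, pixels), "k1" (the pictures are not rectified: a ray, as slopes to the right and down, at radius r is drawn at 1 + k1 r^2 times it, then the intrinsics apply), "rvec" (rotation vector, rad) and "tvec" (3), from world to camera coordinates, as OpenCV has them. Camera axes: x right, y down, z forward; pixel columns grow to the right and rows downward; lengths in mm; the calibration is good to about 2 mm. A picture is of the moment at which its call begins. camera_params takes no time and is no camera call.
A pose or a line that the arm cannot do raises ctrl.PlanningError and nothing moves.
- close_job(): hands the job in; it is judged then, once.
Readings, each from a call of its own:
- ctrl.current_clock(): time.
- ctrl.current_joints(): joint angles.
- ctrl.current_joint_velocities(): joint speeds.
- ctrl.current_joint_torque(): joint torques, N m.
- ctrl.current_eef_pos(): TCP position.
- ctrl.current_ee_rot(): TCP orientation.
- ctrl.current_ft_force(): force on the tool from outside, world axes, zero at the start.
- ctrl.current_moment(): the same for the moment, N m.
- ctrl.current_grip_width(): finger opening in mm.
- ctrl.current_grip_force(): force on a finger pad.
Only numpy, scipy, OpenCV 4.12 (cv2) and the standard library are available. Lean on these libraries where they do the work, as an engineer would, in place of code of your own. Each camera call takes 0.05 s, during which the arm holds its last target. There are 200 camera calls.

## Working session

There is one attempt and no reset: what is moved stays moved. The work goes in short steps, each a Python script; the robot and the scene stay as the last script left them, time stands still between calls to the robot, and variables do not carry over. Pictures are saved under pics/ and viewed, at most 10 in all, crops included, and the job is handed in when it is done.

```bash
mkdir -p pics; ls; python3 - <<'E'
from workcell import ctrl, claw, kin, viewer
import cv2
for n in ("scene","top"):
    im=viewer.get_image(n); cv2.imwrite(f"pics/{n}0.png",im[:,:,::-1]); print(n,viewer.camera_params(n))
print(ctrl.current_clock(),ctrl.current_ee_rot(),ctrl.current_eef_pos())
E
```

```text
pics
scene {'camera_matrix': array([[415.55894939,   0.        , 321.3080655 ],
       [  0.        , 415.55894939, 203.73993552],
       [  0.        ,   0.        ,   1.        ]]), 'k1': -0.012433861543545185, 'rvec': array([ 0.91381796,  2.32201031, -1.21577299]), 'tvec': array([ 404.58346576, -110.17652876, 1374.91785866])}
top {'camera_matrix': array([[405.90769647,   0.        , 318.60021696],
       [  0.        , 405.90769647, 196.15269002],
       [  0.        ,   0.        ,   1.        ]]), 'k1': -0.053339448157052084, 'rvec': array([ 2.16746719, -2.10598802,  0.20614869]), 'tvec': array([ -72.44330472,  499.38227736, 1171.56251244])}
0.1 [ 9.75363945e-01  2.20600473e-01 -2.32374305e-04 -7.42935378e-04] [ 279.42295956 -586.25556614  230.50729009]
```

View pics/scene0.png

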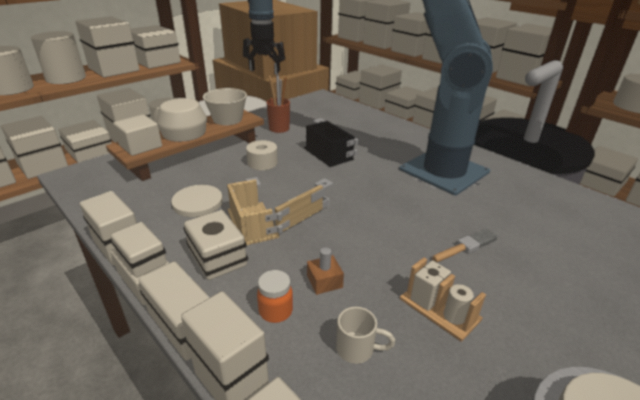

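View pics/top0.png

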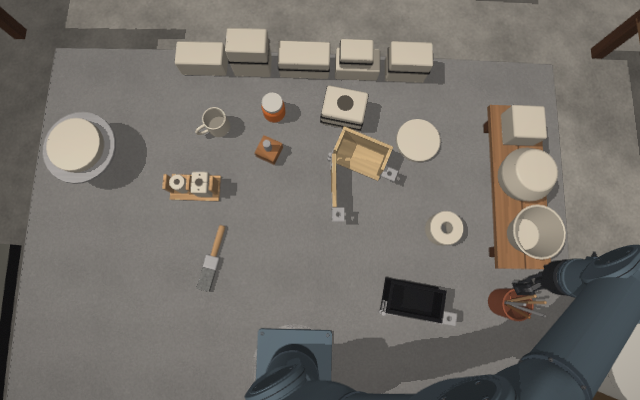

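Candidates: 
- Mould: rectangular with seam at top-view (200,183), not the round one at (177,183), the strapped one at (345,107) or the shelf blocks. 
- Cradle: plywood at (362,153), not the black one at (415,300).
- Pin: in its stand at (267,147).

Next, a close crop to check.

```bash
cat > h.py <<'E'
import numpy as np, cv2
from workcell import ctrl, claw, kin, viewer
from scipy.spatial.transform import Rotation as R
def cast(name,px,z):
    """pixels -> world points on height z (undistort: model is slope*(1+k1 r^2))"""
    p=viewer.camera_params(name); K=p["camera_matrix"]
    u=cv2.undistortPoints(np.array(px,float).reshape(-1,1,2),K,np.array([p["k1"],0,0,0,0.]))[:,0]
    Rm=cv2.Rodrigues(p["rvec"])[0]; C=-Rm.T@p["tvec"]
    d=np.c_[u,np.ones(len(u))]@Rm
    return C+d*((z-C[2])/d[:,2])[:,None]
def proj(name,P):
    p=viewer.camera_params(name)
    return cv2.projectPoints(np.array(P,float).reshape(-1,1,3),p["rvec"],p["tvec"],p["camera_matrix"],np.array([p["k1"],0,0,0,0.]))[0][:,0]
def down(yaw): # tool pointing down, closing line (tool y) at world angle yaw
    y=np.array([np.cos(yaw),np.sin(yaw),0]); z=np.array([0,0,-1.]); return R.from_matrix(np.c_[np.cross(y,z),y,z]).as_quat()
def crop(name,x0,y0,x1,y1,k,out):
    im=viewer.get_image(name)[y0:y1,x0:x1,::-1]
    cv2.imwrite(out,cv2.resize(im,None,fx=k,fy=k,interpolation=cv2.INTER_CUBIC))
E
python3 - <<'E'
from h import *
a=viewer.get_image("top")[:,:,::-1]
A=cv2.resize(a[120:225,310:410],None,fx=4,fy=4,interpolation=2)   #400x420
B=cv2.resize(a[120:225,155:255],None,fx=4,fy=4,interpolation=2)
cv2.imwrite("pics/c1.png",np.hstack([B,A]))
b=viewer.get_image("scene")[:,:,::-1]
A=cv2.resize(b[165:265,220:340],None,fx=3.33,fy=3.33,interpolation=2)
B=cv2.resize(b[240:340,390:510],None,fx=3.33,fy=3.33,interpolation=2)
cv2.imwrite("pics/c2.png",np.hstack([B,A]))
E
```

```text
(no output)
```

View pics/c1.png

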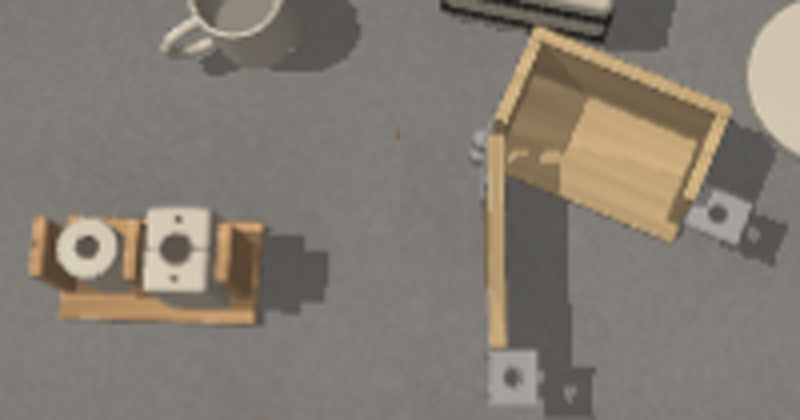

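View pics/c2.png

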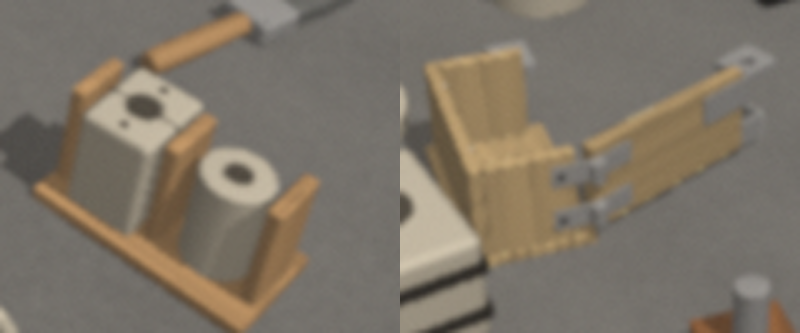

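The crops confirm the choices. 
- The rectangular mould's top is at crop (176,249), with its seam running horizontally and the round mould to its left. 
- The plywood cradle has rim corners at (538,28) and (731,105), and its lug hole at (718,214). 
- The gate is open, with its lug hole at (513,377).

```bash
cat > m.py <<'E'
from h import *
def px(X,Y,x0): return ((X+.5)/4-.5+x0, (Y+.5)/4-.5+120)
def cr(X,Y,z): return cast("top",[px(X-400,Y,310)],z)[0]
def rk(X,Y,z): return cast("top",[px(X,Y,155)],z)[0]
def fit(L,W):
    L=np.array(L,float);W=np.array(W)[:,:2];l=L-L.mean(0);w=W-W.mean(0)
    a=np.arctan2((l[:,0]*w[:,1]-l[:,1]*w[:,0]).sum(),(l*w).sum()); c,s=np.cos(a),np.sin(a);M=np.array([[c,-s],[s,c]])
    t=W.mean(0)-M@L.mean(0); return a,t,(L@M.T+t-W).round(1)
E
python3 - <<'E'
from m import *
p=viewer.camera_params("top");Rm=cv2.Rodrigues(p["rvec"])[0];print("cam",(-Rm.T@p["tvec"]).round())
a,t,r=fit([(45,80),(45,-80),(-30,-101)],[cr(538,28,88),cr(731,105,88),cr(718,214,68)]);print("cradle",a,t,r)
c,s=np.cos(a),np.sin(a);M=np.array([[c,-s],[s,c]])
h=M@[-47,80]+t; g=cr(513,377,80)[:2]; v=M.T@(g-h); ang=np.arctan2(v[1],v[0])-np.arctan2(-181,17); print("hinge",h,"gate lug",g,"r",np.hypot(*v),np.hypot(181,17),"q",-ang, ang)
# rack & mould
print("mould top", [rk(*q,86)[:2].round(1) for q in [(176,249),(178,219),(174,279),(148,208),(210,208),(210,292),(143,290)]])
b=[rk(60,318,10),rk(255,325,10)];d=b[0]-b[1];print("rack near edge len",np.hypot(*d[:2]),"yaw",np.arctan2(-d[0],d[1]))
im=viewer.get_image("top")
hsv=cv2.cvtColor(im,cv2.COLOR_RGB2HSV)
cv2.imwrite("pics/c3.png",np.hstack([cv2.resize(im[125:170,245:290,::-1],(400,400),interpolation=2),cv2.resize(viewer.get_image("scene")[235:300,295:360,::-1],(400,400),interpolation=2)]))
# mould top centroid in scene view
print(proj("scene",[[*rk(176,249,86)[:2],86],[*cr(718,214,68)[:2],68],[*g,80]]))
E
```

```text
cam [ 288.  -41. 1242.]
cradle -0.3687524655107923 [ 637.4461452  -183.57580595] [[ 1.5  2.8]
 [-1.3 -2. ]
 [-0.2 -0.8]]
hinge [622.44175429 -92.01234024] gate lug [ 444.69237353 -114.61621868] r 179.18085188022818 181.79658962697843 q 1.169203576472164 -1.169203576472164
mould top [array([525.4, 292.5]), array([547.8, 292.8]), array([503.2, 292.2]), array([555.4, 315.5]), array([556.7, 270. ]), array([494.4, 265.3]), array([494.4, 314.1])]
rack near edge len 150.98967765205194 yaw -0.00554431386022008
[[432.35168905 271.58632129]
 [252.46537805 181.40060859]
 [323.18530353 182.8998161 ]]
```

View pics/c3.png

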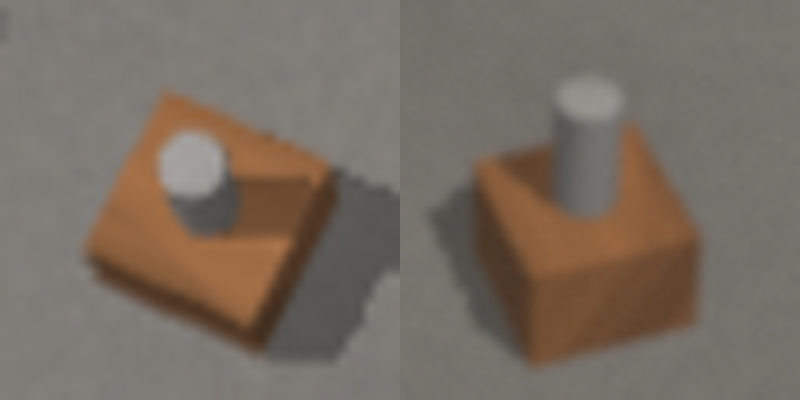

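```bash
cat >> h.py <<'E'
def best(pos,yaw):
    q0=np.array(ctrl.current_joints()); c=[]
    for k in (0,np.pi):
        s=kin.solve_ik(pos,down(yaw+k))
        if s is not None: c.append((np.abs(np.array(s)-q0).max(),k))
    return down(yaw+min(c)[1])
def go(pos,yaw): o=best(pos,yaw); ctrl.reach(pos,o); return o
def st(m=""): print(m,"t",round(ctrl.current_clock(),2),"p",np.round(ctrl.current_eef_pos(),1),"F",np.round(ctrl.current_ft_force(),1),"w",round(ctrl.current_grip_width(),1))
E
python3 - <<'E'
from h import *
tp=cast("top",[(266.38,143.12)],92)[0]; print("pin",tp, proj("scene",[tp]),"expect 325.5 250.8")
cl=np.array([455,70.]); print("cup/brush etc corners", cast("top",[(220,228),(337,215),(283,152)],0)[:,:2].round())
claw.set_gripper(85,50)
go([525.4,292,190],0); st("above")
ctrl.move_straight([525.4,292,36],rate=150); st("at")
claw.set_gripper(55,50); st("grip"); print(ctrl.current_grip_force())
ctrl.move_straight([525.4,292,160],rate=150); st("lift")
E
```

```text
pin [646.65551649 100.61338459  92.        ] [[324.79762311 249.9988834 ]] expect 325.5 250.8
cup/brush etc corners [[ 401.  240.]
 [ 452. -117.]
 [ 648.   58.]]
above t 3.71 p [525.9 291.1 189.8] F [-0.2 -0.1  0.2] w 85.0
at t 4.88 p [526.  292.6  37. ] F [ 0.1 -0.2 -0.2] w 84.8
grip t 5.21 p [525.9 292.5  37.1] F [ 0.  -0.1  6.4] w 63.7
56.291595697402954
lift t 6.18 p [524.9 291.3 158.9] F [ 0.3 -1.2 -4.4] w 63.3
```

```bash
python3 - <<'E'
from h import *
X,Y=470,50
go([X,Y,150],0); st("over")
ctrl.move_straight([X,Y,40]); ctrl.move_straight([X,Y,27.5],rate=30); st("down")
claw.set_gripper(85); ctrl.move_straight([X,Y,170],rate=200); st("up")
go([X,Y,170],np.pi/2); st("turned"); print(ctrl.current_joints())
a=viewer.get_image("top")[:,:,::-1]
x,y=proj("top",[[X,Y,76]])[0].astype(int); print(x,y)
cv2.imwrite("pics/c4.png",cv2.resize(a[y-50:y+50,x-50:x+50],None,fx=4,fy=4,interpolation=2)); print(x-50,y-50)
E
```

```text
over t 7.16 p [470.7  51.5 150.3] F [ 0.6 -0.1 -1.9] w 63.2
down t 8.61 p [470.   50.   27.4] F [-0.1  0.4 -2.5] w 63.3
up t 9.82 p [469.3  49.5 169. ] F [-0.3 -1.  -0.6] w 84.9
turned t 11.03 p [469.6  50.  169.5] F [ 0.4 -0.2 -0.5] w 85.2
[ 0.40685173  0.42407678 -0.74033279  2.01689474  0.38102061  0.8412215
 -2.11798702]
281 203
231 153
```

View pics/c4.png

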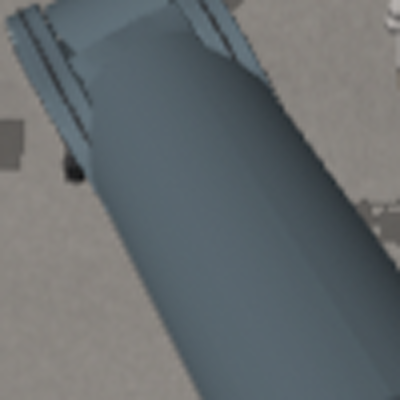

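The arm hides the mould in this view. The grip has already centred it in x, and regripping will centre it in y. Before placing it I'll check the fitted cradle pose by drawing its points on the first picture.

```bash
python3 - <<'E'
from h import *
im=cv2.imread("pics/top0.png"); k=7;x0,y0=328,122
A=cv2.resize(im[y0:y0+80,x0:x0+80],None,fx=k,fy=k,interpolation=2)
a=-0.3688;t=np.array([637.45,-183.58]);c,s=np.cos(a),np.sin(a);M=np.array([[c,-s],[s,c]])
def W(x,y,z): return [*(M@[x,y]+t),z]
def poly(L):
    p=((proj("top",[W(*q) for q in L])-[x0,y0]+.5)*k-.5); cv2.polylines(A,[np.round(p*16).astype(int)],False,(255,0,0),1,cv2.LINE_AA,4)
poly([(-35,80,88),(45,80,88),(45,-80,88),(-35,-80,88),(-35,-70,88),(35,-70,88),(35,70,88),(-35,70,88),(-35,80,88)])
poly([(35,-70,8),(-35,-70,8),(-35,70,8)])
poly([(-30+7*np.cos(u),-101+7*np.sin(u),68) for u in np.linspace(0,6.3,30)])
cv2.imwrite("pics/c5.png",A)
# hole centroid: dark blob inside grey lug
g=cv2.cvtColor(im,6); p=proj("top",[W(-30,-101,68)])[0];r=g[int(p[1])-4:int(p[1])+5,int(p[0])-4:int(p[0])+5];print(p,int(p[0])-4,int(p[1])-4);print(r)
E
```

```text
[389.3976915  173.19984108] 385 169
[[113 113 131 161 161 160 160 159 148]
 [113 114 161 154 150 155 160 161 160]
 [132 130 150 123 110 128 152 161 161]
 [163 162 114  84  84  93 123 161 161]
 [162 162  97  85  85  87 103 159 161]
 [162 162 123  87  86  87 120 160 160]
 [164 164 154 120 112 114 146 162 162]
 [164 164 165 163 157 157 162 162 162]
 [149 150 159 164 164 164 163 161 161]]
```

View pics/c5.png

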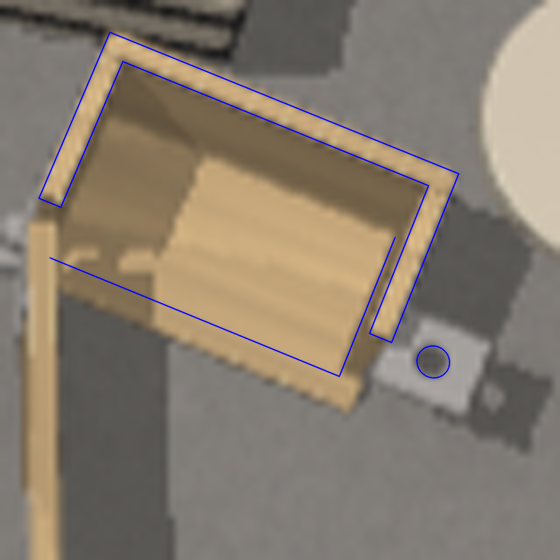

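The overlay agrees with the picture to about 1 mm, with a slight shift towards -x. Now I'll regrip the mould and place it.

```bash
cat >> h.py <<'E'
A=-0.3688; T=np.array([636.8,-183.3]); MC=np.array([[np.cos(A),-np.sin(A)],[np.sin(A),np.cos(A)]])
def W(x,y,z): return [*(MC@[x,y]+T),z]
E
python3 - <<'E'
from h import *
X,Y=470,50
ctrl.move_straight([X,Y,31],rate=150); st("at")
claw.set_gripper(40,50); st("grip"); print(ctrl.current_grip_force())
ctrl.move_straight([X,Y,170],rate=200); st("lift")
print(ctrl.current_joints())
go(W(0,0,170),np.pi/2+A); st("over"); print(ctrl.current_joints())
print("target",W(0,0,170))
a=viewer.get_image("top")[:,:,::-1]
x0,y0=310,100
cv2.imwrite("pics/c6.png",np.hstack([cv2.resize(a[y0:y0+100,x0:x0+100],None,fx=4,fy=4,interpolation=2),cv2.resize(viewer.get_image("scene")[140:260,200:320,::-1],(400,400),interpolation=2)]))
E
```

```text
at t 12.16 p [470.6  50.2  31.6] F [ 0.4 -0.  -0.1] w 85.2
grip t 12.59 p [470.5  50.   31.6] F [-1.1  1.   5.5] w 47.4
51.50607347488403
lift t 13.43 p [469.   49.5 168.9] F [-0.2 -0.3 -2.7] w 47.5
[ 0.409757    0.42524807 -0.74317744  2.01799388  0.38353154  0.84140969
 -2.12154198]
over t 14.54 p [ 636.4 -180.5  169.6] F [-0.   0.9 -1.5] w 47.0
[ 0.56510033  0.68517833 -0.54195481  1.52952709  0.38672256  1.03676388
 -2.01244175]
target [np.float64(636.8), np.float64(-183.3), 170]
```

View pics/c6.png

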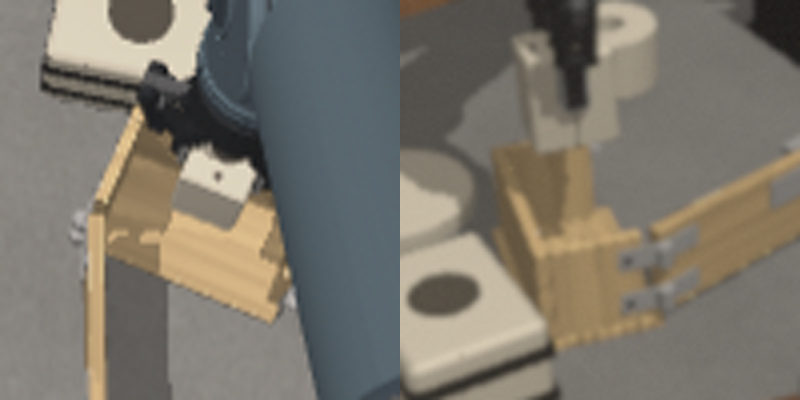

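The mould hangs upright over the cradle and squarely aligned with it. In the left crop its near top edge is at about (215,190), parallel to the cradle. Lowering it now.

```bash
python3 - <<'E'
from h import *
st("settled")
o=best(W(0,0,110),np.pi/2+A)
for z,r in ((100,150),(70,60),(45,50),(39.8,20)):
    ctrl.move_straight(W(0,0,z),rot=o,rate=r); st(z)
    if np.linalg.norm(ctrl.current_ft_force())>14: print("CONTACT"); break
E
```

```text
settled t 14.64 p [ 636.6 -180.5  170.1] F [-0.3  0.4 -2.8] w 47.4
100 t 15.26 p [ 637.4 -183.   100.7] F [-0.1 -0.4 -3. ] w 47.7
70 t 15.91 p [ 636.9 -183.2   69.9] F [-0.4  0.2 -2.4] w 47.7
45 t 16.56 p [ 636.8 -183.2   44.9] F [-0.6 -0.  -2.6] w 47.2
39.8 t 16.97 p [ 636.8 -183.3   39.8] F [ 0.6  0.3 -3. ] w 47.7
```

No contact on the way down. Releasing, then pushing the gate.

```bash
cat >> h.py <<'E'
def gp(q,off,z=48,rho=138):
    d=np.array([-np.sin(q),-np.cos(q)]);n=np.array([-np.cos(q),np.sin(q)])
    p=np.array([-47,80])+rho*d+off*n
    return W(*p,z), A+np.arctan2(d[1],d[0])
E
python3 - <<'E'
from h import *
ctrl.move_straight(W(0,0,39.2),rate=20); st("floor")
claw.set_gripper(85); ctrl.pause(.2)
ctrl.move_straight(W(0,0,170),rate=200); st("up")
claw.set_gripper(0)
p,y=gp(1.17,45,170); go(p,y); st("beside gate"); print(ctrl.current_joints())
q=ctrl.current_joints()
for a in (1.17,.8,.4,0):
    p,y=gp(a,11); print(a,np.round(p),y,[ (lambda s: None if s is None else np.round(s,2))(kin.solve_ik(p,down(y+k))) for k in (0,np.pi)])
im=viewer.get_image("top")[:,:,::-1]
cv2.imwrite("pics/c7.png",np.hstack([cv2.resize(im[110:230,300:420],(400,400),interpolation=2),cv2.resize(viewer.get_image("scene")[140:260,220:340,::-1],(400,400),interpolation=2)]))
E
```

```text
floor t 17.22 p [ 636.8 -183.3   39.8] F [-2.  -0.1  4.2] w 47.4
up t 18.68 p [ 635.9 -183.3  168.8] F [ 0.7  0.3 -0.8] w 85.0
beside gate t 20.77 p [482.8 -51.1 170. ] F [ 0.1 -0.2  0.4] w -0.0
[-0.56650738  0.42105565  0.72502091  2.05012142 -0.38499288  0.80590623
 -2.72124295]
1.17 [484. -85.  48.] -3.1095963267948967 [array([-0.34,  0.64,  0.55,  2.09, -0.61,  0.57, -2.47]), array([ 0.89,  0.89, -1.08,  2.02,  1.03,  0.92, -0.74])]
0.8 [ 490. -136.   48.] -2.7395963267948966 [array([-0.19,  0.65,  0.48,  2.04, -0.53,  0.58, -2.08]), array([ 0.97,  0.91, -1.08,  1.98,  1.03,  0.95, -0.26])]
0.4 [ 518. -183.   48.] -2.3395963267948967 [array([-0.04,  0.67,  0.39,  1.93, -0.42,  0.62, -1.71]), array([ 1.01,  0.96, -1.08,  1.87,  1.03,  1.  ,  0.26])]
0 [ 562. -216.   48.] -1.9395963267948966 [array([ 0.07,  0.72,  0.31,  1.79, -0.32,  0.68, -1.38]), array([ 1.  ,  1.02, -1.08,  1.73,  1.03,  1.07,  0.75])]
```

View pics/c7.png

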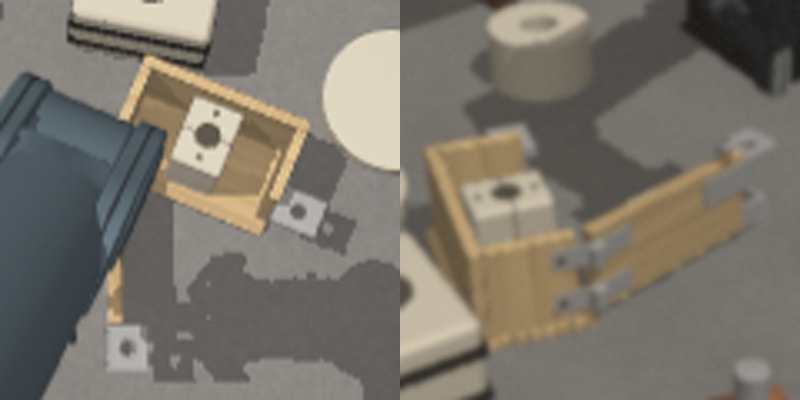

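The mould stands square and centred in the cradle: in the left crop its top is at (207,135). Now I'll close the gate.

```bash
python3 - <<'E'
from h import *
p,y=gp(1.17,45); ctrl.move_straight(p,rot=down(y)); st("low")
for a in (1.17,1.0,.8,.6,.4,.25,.12):
    p,y=gp(a,12); ctrl.move_straight(p,rot=down(y),rate=80); st(a)
    if np.linalg.norm(ctrl.current_ft_force())>20: print("STOP");break
else:
    for a,o in ((.08,12),(.05,12),(.03,12),(.015,12),(0,12),(0,11),(0,10)):
        p,y=gp(a,o); ctrl.move_straight(p,rot=down(y),rate=25); st((a,o))
        if np.linalg.norm(ctrl.current_ft_force())>14 and a<.02: print("STOP");break
E
```

```text
low t 21.84 p [483.  -51.4  48.6] F [ 1.5 -1.   0.3] w 0.0
1.17 t 22.41 p [483.5 -84.1  48.1] F [ 0.1 -0.1  0.6] w -0.1
1.0 t 22.85 p [ 484.2 -106.9   47.9] F [ 0.6 -0.5 -0.3] w -0.0
0.8 t 23.34 p [ 490.  -133.7   47.8] F [-0.  -1.3 -0.4] w 0.1
0.6 t 23.83 p [ 501.  -159.    47.8] F [-0.4  0.1 -0. ] w -0.1
0.4 t 24.32 p [ 516.7 -181.6   47.8] F [ 0.   0.2 -0.7] w 0.1
0.25 t 24.73 p [ 531.4 -196.4   47.8] F [ 0.  -0.6 -0.1] w -0.1
0.12 t 25.11 p [ 545.8 -207.3   47.8] F [-0.2 -0.3 -0.5] w 0.3
(0.08, 12) t 25.48 p [ 551.1 -210.8   48. ] F [-0.2 -0.6 -0.2] w 0.1
(0.05, 12) t 25.8 p [ 552.6 -212.3   47.2] F [-5.6  2.1  0.4] w 0.1
(0.03, 12) t 26.06 p [ 552.5 -212.5   46.4] F [-9.6  4.   0.3] w -0.3
(0.015, 12) t 26.31 p [ 552.8 -212.8   46.2] F [-13.3   5.8   5.9] w 0.1
STOP
```

The gate stalled with about 14 N on the tool, more than the roller should give. Taking a look.

```bash
python3 - <<'E'
from h import *
st(); e=np.array(ctrl.current_eef_pos())[:2]; print("tcp cradle",MC.T@(e-T), R.from_quat(ctrl.current_ee_rot()).as_matrix().round(3))
im=viewer.get_image("top")[:,:,::-1]
cv2.imwrite("pics/c8.png",np.hstack([cv2.resize(im[120:200,320:400],(400,400),interpolation=2),cv2.resize(viewer.get_image("scene")[150:250,210:310,::-1],(400,400),interpolation=2)]))
E
```

```text
t 26.31 p [ 552.8 -212.8   46.2] F [-13.3   5.8   5.9] w 0.1
tcp cradle [-67.73498498 -57.85176926] [[ 0.927 -0.374 -0.012]
 [-0.374 -0.927  0.005]
 [-0.014 -0.    -1.   ]]
```

View pics/c8.png

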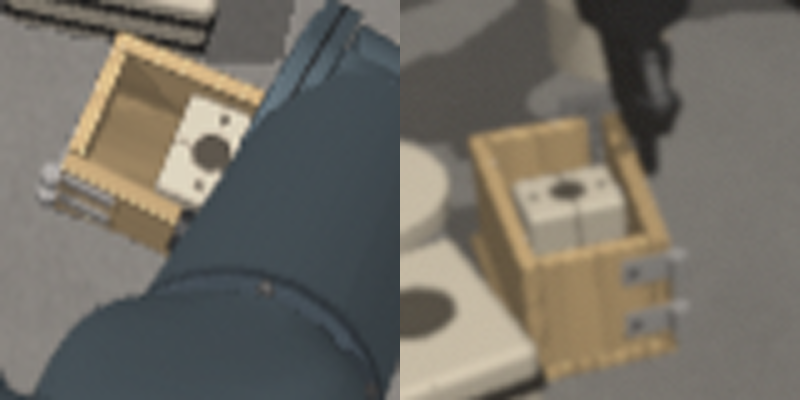

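The gate looks shut or nearly so. I've used my picture views, so from here I'll check by measurement: back off, move over the pin, and measure the lug hole in the top camera.

```bash
cat >> h.py <<'E'
def holes(z=80,n=13):
    """grey patch round the shut gate's lug hole, as displayed numbers + hole centroid"""
    im=viewer.get_image("top"); g=cv2.cvtColor(im,cv2.COLOR_RGB2GRAY).astype(float); p=proj("top",[W(-30,-101,z)])[0]
    x,y=np.round(p).astype(int); return g[y-n:y+n+1,x-n:x+n+1],x-n,y-n,p,im
E
python3 - <<'E'
from h import *
e=np.array(ctrl.current_eef_pos()); n=MC@[-1,0]
ctrl.move_straight([*(e[:2]+25*n),60]); st("off")
e=np.array(ctrl.current_eef_pos()); ctrl.move_straight([e[0],e[1],200],rate=200)
claw.set_gripper(60); go([646.6,100.6,150],np.pi/2+A); st("over pin"); print(np.round(ctrl.current_joints(),2))
g,x,y,p,im=holes(); print("shut hole expected",p,x,y); print(g[3:-3,1:-1].astype(int))
E
```

```text
off t 26.78 p [ 530.3 -204.1   60.4] F [ 0.6 -1.3 -0.2] w 0.2
over pin t 29.48 p [646.8  97.8 150.4] F [ 0.2  0.9 -0.1] w 60.1
[-0.37  0.64  0.22  1.6  -0.16  0.92 -2.03]
shut hole expected [390.07716956 172.47626571] 377 159
[[141 142 141 118  87 169 198 198 196  90  98  97  97  98  98  97  97  97
   99  99  97  96  96  99 112]
 [136 139 138  95  88 208 200 199 158 103  98  98  97  96  98  96  96  98
   98  97  97  97  97 103 139]
 [131 131 119  85 100 186 198 192 115  96  95  96  97  97  98  97  98  99
   98  97  96  96  99 114 140]
 [130 131 105  82 129 140 185 169 113  97  95  95  96  98  98  97  98  97
   95  95  96  96 102 135 135]
 [131 128  94  84 142 139 139 128 122 112 104 103  97  99  98  97  98  96
   94  95  96  96 101 136 134]
 [130 113  87 125 137 138 138 107 126 126 141 139 120 113  97  97  97  97
   95  95  96  99 113 136 136]
 [129  94  87 145 137 138 130 126 126 128 179 178 165 152 128 119 103  97
   96  96  97 102 137 136 137]
 [116  86  93 118 124 131 124 126 126 127 167 180 179 179 178 165 138 119
  103  96  98 113 139 139 139]
 [ 94  88 101  99  89 118 127 126 
[... 631 characters left out ...]
22 130 129 122 103 161 179 179 179 180
  166  95  94  94  95  94  94]
 [121 125 119 116 124 124 123 124 122 126 129 129 109 120 164 178 178 176
  125  95  93  96  96  95  96]
 [108 109 109 124 124 124 124 125 121 116 121 125 115 121 127 178 178 164
   96  97  94  97  97  96  96]
 [ 98 111 110 120 121 125 125 125 126 111 109 119 118 125 127 177 176 125
   96  96  95  97  97  96  96]
 [ 95  93  99 106 110 117 121 125 124 125 121 121 125 125 127 164 163  95
   96  95  94  95  96  96  96]
 [110 102  99  97  95  99 110 117 122 124 125 125 125 126 125 125 124  94
   96  96  94  94  94  95  95]
 [118 118 114 106  99  97  93 106 114 117 122 125 125 126 126 121  96  95
   96  97  94  94  96  95  97]]
```

The arm's shadow falls across the lug. Moving aside and measuring again.

```bash
python3 - <<'E'
from h import *
go([430,180,260],np.pi/2+A); st()
g,x,y,p,im=holes(); cv2.imwrite("pics/top9.png",im[:,:,::-1]); print("shut hole expected",p,x,y); print(g[2:-2,2:-2].astype(int))
# gate board's outer top edge: bright wood along cradle normals
for yy in (60,0,-60):
    P=[W(u,yy,88) for u in np.arange(-70,-20,3)]; q=proj("top",P)
    print(yy,[int(v) for v in cv2.remap(im[:,:,0],q[:,0].astype(np.float32)[None],q[:,1].astype(np.float32)[None],1)[0]])
E
```

```text
t 30.53 p [431.1 179.5 260. ] F [-0.5 -0.6 -0.1] w 60.1
shut hole expected [390.07716956 172.47626571] 377 159
[[132 153 179 127 108 192 191 191 123  93  93  93  94  95  93  95  94  93
   94  94  93  92  95]
 [136 193 155 115 163 192 191 190  87  94  93  93  93  94  93  93  93  94
   95  94  92  93  95]
 [134 187 129 121 200 193 191 153  99  93  94  94  92  94  93  93  94  93
   94  93  93  93 100]
 [143 157 116 143 192 191 186 111  92  91  91  93  92  94  93  93  95  94
   92  92  92  94 110]
 [178 142 109 179 192 191 162 109  93  91  91  93  93  94  93  93  94  91
   92  91  91  97 130]
 [174 128 115 192 190 190 123 117 106 100  99  93  95  93  92  94  92  91
   91  92  92  97 130]
 [149 116 170 188 188 186 103 121 121 135 134 115 109  93  93  94  92  92
   91  92  95 108 130]
 [127 115 191 188 187 147 125 121 123 172 171 159 146 123 114 100  93  93
   92  93  97 132 131]
 [117 113 149 167 172 120 147 133 140 173 172 172 172 171 158 133 115  99
   92  94 109 133 134]
 [117 110 110  98 129 135 171 162 172 168 166 167 172 173 172 171 157 132
  121 101 130 134 135]
 [112 110 108 116 1
[... 809 characters left out ...]
1 170 170 169 121  93
   92  90  92  93  92]
 [105 115 120 139 155 163 170 170 170 165 165 171 171 171 170 156  91  93
   91  90  91  92  92]
 [124 101  93  96 112 139 156 164 169 170 171 172 172 172 169 119  91  92
   92  90  90  90  90]
 [156 132 119  96  92  94 118 143 153 165 170 170 172 172 158  92  91  92
   93  91  90  92  91]
 [141 159 155 131 118 104 137 113 105 141 156 165 170 170 120  92  92  93
   93  91  91  93  93]]
60 [115, 110, 123, 143, 131, 112, 118, 140, 177, 200, 199, 194, 168, 155, 154, 153, 148]
0 [125, 124, 124, 124, 125, 126, 156, 190, 195, 185, 151, 136, 176, 214, 209, 164, 167]
-60 [113, 106, 114, 142, 177, 206, 210, 203, 192, 199, 207, 198, 171, 172, 162, 160, 159]
```

The gate is stuck at about q = 0.07: the lug hole is at px (388.4,177) and should be at (390.1,172.5). I'll check whether the mould is in its way.

```bash
python3 - <<'E'
from h import *
im=cv2.imread("pics/top9.png"); hs=cv2.cvtColor(im,40)
pe=proj("top",[W(0,0,84)])[0]; x,y=np.round(pe).astype(int); print("exp",pe)
n=16; h=hs[y-n:y+n+1,x-n:x+n+1]
m=((h[:,:,1]<60)&(h[:,:,2]>190)).astype(np.uint8)
m=cv2.morphologyEx(m,3,np.ones((5,5)))
c=max(cv2.findContours(m,0,2)[0],key=cv2.contourArea); r=cv2.minAreaRect(c); print(r,cv2.contourArea(c))
b=cv2.boxPoints(r)+[x-n,y-n]; w=cast("top",b,84)[:,:2]; l=(w-T)@MC; print("mould top corners in cradle",l.round(1),"centre",l.mean(0).round(1))
h=h[:,:,2].astype(int); print(h[::1,::1][:,4:-4])
E
```

```text
exp [362.27512098 150.15040268]
((15.413792610168457, 16.465517044067383), (14.855627059936523, 19.498010635375977), 21.801410675048828) 260.0
mould top corners in cradle [[-32.1  23.6]
 [ 28.3  24.5]
 [ 28.5 -19.8]
 [-31.7 -20.2]] centre [-1.8  2. ]
[[127 126 125 125 115 167 204 204 213 217 216 215 200 173 148 150 135 135
  136 137 137 138 136 136 138]
 [123 128 127 127 126 125 126 137 179 205 212 217 215 215 215 193 152 152
  142 139 138 136 136 137 138]
 [111 124 127 128 128 128 125 125 125 137 177 200 206 216 216 214 213 197
  172 162 147 130 134 137 137]
 [109 110 127 128 127 128 128 127 126 124 124 110 151 202 204 210 216 214
  213 215 183 150 152 141 136]
 [107 107 120 126 127 128 127 128 135 138 128 125 123 124 126 175 201 206
  215 214 213 211 195 169 158]
 [105 104 107 119 124 126 127 125 173 181 163 152 134 125 122 124 112 161
  202 200 210 214 213 211 213]
 [112 107 106 105 116 122 123 128 214 219 220 209 177 158 140 124 117 123
  123 127 177 204 209 215 213]
 [132 121 117 112 107 116 120 171 216 219 219 219 220 217 188 159 139 137
  124 122 123 136 172 201 201]
 [150 143
[... 1916 characters left out ...]
70 196 204 217 220 220 221 220 177 134
  145 150 152 155 155 156 156]
 [198 197 197 196 202 155 160 136 133 130 147 188 202 214 220 212 147 145
  145 143 145 148 152 153 155]
 [182 191 197 196 196 196 202 161 148 139 132 128 135 174 199 179 139 144
  144 145 145 144 145 147 149]
 [131 160 178 198 197 195 196 194 183 166 149 138 132 132 127 127 146 146
  144 145 145 145 146 145 144]
 [124 122 130 181 179 198 196 195 195 194 183 165 149 129 123 140 148 149
  148 146 145 144 145 145 145]
 [126 125 124 122 128 181 180 198 195 195 195 195 183 150 145 140 145 147
  149 149 148 146 145 145 144]
 [123 125 126 125 124 122 130 182 180 198 195 195 194 193 187 154 155 140
  145 146 148 148 148 147 145]]
```

The mould sits exactly at the cradle's centre and is not in the way, so the roller is holding the gate. I'll push again, nearer the free end and higher, more firmly, with the force watched.

```bash
python3 - <<'E'
from h import *
claw.set_gripper(0)
kw=dict(rho=150,z=62)
p,y=gp(.07,30,z=150,rho=150); j0=ctrl.current_joints(); o=best(p,y); ctrl.reach(p,o)
p,y=gp(.07,30,**kw); ctrl.move_straight(p,rot=o); st("beside"); 
for k in range(12):
    off=13-1.5*k; p,_=gp(.07,off,**kw); ctrl.move_straight(p,rate=40)
    e=MC.T@(np.array(ctrl.current_eef_pos())[:2]-T); f=np.array(ctrl.current_ft_force()); f[:2]=MC.T@f[:2]
    print(off,"x,y",e.round(1),"F",f.round(1),"M",np.round(ctrl.current_moment(),2),round(ctrl.current_eef_pos()[2],1),round(ctrl.current_clock(),1))
    if abs(f[0])>24: break
E
```

```text
beside t 33.48 p [ 531.6 -214.9   62.7] F [-0.4 -0.5  0.2] w 0.3
13.0 x,y [-70.5 -68.8] F [-0.  -0.7  0.5] M [-0.02 -0.03  0.02] 62.0 34.0
11.5 x,y [-69.  -68.8] F [1.  0.4 0.6] M [ 0.05 -0.03 -0.02] 62.0 34.3
10.0 x,y [-67.9 -68.9] F [-1.8  0.6  0.3] M [0.1  0.27 0.  ] 61.9 34.5
8.5 x,y [-67.7 -69. ] F [-5.9  1.   5. ] M [ 0.48  1.08 -0.01] 61.7 34.8
7.0 x,y [-67.6 -69. ] F [-9.6  1.4  7.4] M [ 0.78  1.7  -0.01] 61.6 35.0
5.5 x,y [-67.5 -69. ] F [-13.7   0.6  11.5] M [ 1.1   2.39 -0.03] 61.4 35.3
4.0 x,y [-67.1 -69.1] F [-15.7   0.9  13.3] M [ 1.35  2.97 -0.05] 61.3 35.5
2.5 x,y [-64.1 -69.3] F [-10.3   1.6   5.8] M [0.86 1.88 0.07] 61.2 35.8
1.0 x,y [-61.  -69.4] F [-6.6  0.9  2. ] M [0.56 1.14 0.06] 61.3 36.0
-0.5 x,y [-57.7 -69.6] F [-2.3 -0.4 -0.9] M [0.19 0.38 0.02] 61.5 36.3
-2.0 x,y [-56.7 -69.6] F [-6.2  0.9 -1. ] M [0.44 0.99 0.06] 61.6 36.5
-3.5 x,y [-56.6 -69.6] F [-8.5  1.2  4.8] M [0.9  1.73 0.07] 61.5 36.8
```

The gate popped over the roller and now stands against a hard stop at x ≈ -56.6. Next I'll verify that and measure the hole.

```bash
python3 - <<'E'
from h import *
e=np.array(ctrl.current_eef_pos()); n=MC@[-1,0]
ctrl.move_straight([*(e[:2]+30*n),80]); e=np.array(ctrl.current_eef_pos()); ctrl.move_straight([e[0],e[1],200],rate=200)
go([430,180,260],np.pi/2+A); claw.set_gripper(50); st()
g,x,y,p,im=holes(); cv2.imwrite("pics/top10.png",im[:,:,::-1]); print("exp",p,x,y); print(g[4:-4,4:-4].astype(int))
h=g[8:19,8:19]; w=np.clip(165-h,0,None); yy,xx=np.mgrid[8:19,8:19]; w[(xx-13)**2+(yy-13)**2>22]=0
c=np.array([(w*xx).sum()/w.sum()+x,(w*yy).sum()/w.sum()+y]); wc=cast("top",[c],80)[0]; print("hole px",c,"world",wc,"exp world",W(-30,-101,80))
t=im[135:152,258:275]; print("pin scene",cast("top",[(266.38,143.12)],92)[0])
gs=cv2.cvtColor(t,cv2.COLOR_RGB2HSV); m=(gs[:,:,1]<50)&(gs[:,:,2]>140); yy,xx=np.nonzero(m); print("pin top centroid",xx.mean()+258,yy.mean()+135,m.sum(), cast("top",[(xx.mean()+258,yy.mean()+135)],92)[0])
E
```

```text
t 40.02 p [430. 180. 260.] F [-0.3 -0.1  0.1] w 50.1
exp [390.07716956 172.47626571] 377 159
[[129 121 200 192 191 152  99  94  93  93  92  93  92  92  94  94  94  93
   94]
 [115 143 191 191 182 113 105  97  92  94  93  93  92  94  94  94  93  92
   92]
 [109 178 192 191 151 118 143 130 112  98  93  95  93  93  92  91  91  92
   92]
 [115 192 190 190 113 139 172 171 156 132 115 100  92  94  92  90  91  91
   92]
 [170 188 188 186 102 171 172 173 172 171 157 133 122 113  98  92  92  91
   95]
 [191 189 187 146 137 169 170 171 171 172 172 172 170 156 132 113  98  93
   97]
 [162 169 170 117 168 169 169 166 160 159 165 172 171 172 171 156 131 106
  108]
 [167 138 120 138 169 169 169 149 123 121 138 163 171 172 172 173 169 127
  131]
 [184 186 113 170 170 170 165 121 102 104 119 140 171 171 171 172 168 108
  122]
 [183 179 116 168 168 170 160 111 100 108 130 138 169 170 171 170 161  92
   95]
 [168 139 137 169 169 169 169 128 114 110 108 141 170 169 170 168 138  91
   92]
 [138 136 163 168 169 170 170 150 133 119 133 155 170 170 170 161 105  92
   92]
 [141 158 137 154 164 169 169 169 164 157 165 171 171 170 169 137  92  91
   90]
 [103 113  98 112 141 156 163 169 169 170 171 171 171 171 163 105  91  90
   90]
 [106  96  97  97 109 124 150 153 155 165 170 170 171 170 143  91  90  91
  105]
 [122 130 127 102 100 113 131 112 125 142 154 164 170 169 125  92  92  94
  130]
 [127 155 159 130 130 113 140 114 123 106 115 149 152 154 106  93  92  93
  120]
 [102 102 115 142 157 157 176  93  93  99 115 128 107 111  91  92  91  90
   91]
 [112 113 110 101 108 151 138  94  92  91  94  99 114  96  90  92  92  90
   90]]
hole px [389.76512097 171.98689516] world [ 573.86191291 -265.7733058    80.        ] exp world [np.float64(572.4070473330386), np.float64(-266.69393051553857), 80]
pin scene [646.65551649 100.61338459  92.        ]
pin top centroid 265.8269230769231 142.21153846153845 52 [649.38858932 102.3835962   92.        ]
```

The gate is shut: the hole px (389.8,172.0) matches the expected (390.1,172.5), and its world position is about (573.5,-266.2). Picking the pin next, gripping it in two directions to centre it.

```bash
python3 - <<'E'
from h import *
P=[647.5,101.2]
go([*P,130],A+np.pi/2); ctrl.move_straight([*P,57],rate=120); st("at")
claw.set_gripper(10,20); st("g1"); claw.set_gripper(45)
go([*P,57],A); st("turned"); ctrl.move_straight([*P,57],rate=50)
claw.set_gripper(10,40); st("g2"); print("Fg",ctrl.current_grip_force())
ctrl.move_straight([*P,170],rate=150); st("lift")
go([573.5,-266.2,175],A); st("over"); print(np.round(ctrl.current_joints(),2))
E
```

```text
at t 41.86 p [648.1 101.2  57.7] F [-1.2 -0.5  0.3] w 50.0
g1 t 42.2 p [648.2 101.3  57.9] F [-0.9 -0.2  5.6] w 23.3
turned t 43.7 p [647.3 101.1  56.8] F [ 0.1 -0.2 -0.6] w 44.8
g2 t 44.27 p [647.5 101.3  57.1] F [-1.  -0.5  0.6] w 23.2
Fg 39.16152928490192
lift t 45.17 p [646.7 101.1 168.9] F [-0.1  0.  -0.8] w 23.0
over t 46.57 p [ 574.5 -264.   174.8] F [ 0.7  0.6 -0.7] w 22.9
[ 0.22  0.57  0.2   1.65 -0.14  0.94  0.1 ]
```

```bash
python3 - <<'E'
from h import *
c=np.array([573.5,-266.2]); o=best([*c,140],A)
ctrl.move_straight([*c,142],rot=o,rate=80); ctrl.pause(.2); st("hover"); f0=np.array(ctrl.current_ft_force())
offs=[(0,0)]+[(r*np.cos(u),r*np.sin(u)) for r in (2,3.5) for u in np.arange(0,6.2,np.pi/3)]
def lower(c,z0,z1,step=5,lim=7):
    for z in np.arange(z0,z1-.01,-step):
        ctrl.move_straight([*c,z],rate=50); f=np.array(ctrl.current_ft_force())-f0
        if f[2]>lim: return z,f
    return z,f
ok=False
for d in offs:
    cc=c+d; z,f=lower(cc,137,112); print(np.round(d,1),"z",z,np.round(f,1),round(ctrl.current_clock(),1))
    if f[2]<7: ok=True;break
    ctrl.move_straight([*cc,136],rate=80)
    if ctrl.current_clock()>58: break
if ok:
    z,f=lower(cc,108,93,step=5,lim=12); st("low"); print(z,f.round(1))
E
```

```text
hover t 47.33 p [ 573.9 -266.4  142.5] F [ 0.3 -0.4  0.2] w 23.0
[0 0] z 112.0 [-0.6  1.3 -0.9] 48.8
low t 49.83 p [ 573.8 -266.4   93. ] F [ 0.1 -0.5  0.3] w 23.1
93.0 [-0.2 -0.1  0.1]
```

```bash
python3 - <<'E'
from h import *
c=[573.5,-266.2]
for z in (92,91,90):
    ctrl.move_straight([*c,z],rate=25); st(z)
    if ctrl.current_ft_force()[2]>3: break
claw.set_gripper(45); ctrl.pause(.2)
ctrl.move_straight([*c,200],rate=200); st("up")
go([430,180,260],np.pi/2+A); st("aside")
im=viewer.get_image("top"); s=viewer.get_image("scene"); cv2.imwrite("pics/top11.png",im[:,:,::-1]);cv2.imwrite("pics/scene11.png",s[:,:,::-1])
# handle top if home: z=128
p=proj("top",[W(-30,-101,128)])[0]; x,y=np.round(p).astype(int); n=9
hs=cv2.cvtColor(im,cv2.COLOR_RGB2HSV)[y-n:y+n+1,x-n:x+n+1]; print("exp",p,x-n,y-n); print(hs[:,:,2].astype(int))
ps=proj("scene",[W(-30,-101,128)])[0];x,y=np.round(ps).astype(int);print("scene exp",ps,x-n,y-n);print(cv2.cvtColor(s,cv2.COLOR_RGB2GRAY)[y-n:y+n+1,x-n:x+n+1])
b=cv2.imread("pics/top10.png"); d=cv2.absdiff(b,np.ascontiguousarray(im[:,:,::-1])).max(2); m=(d>40).astype(np.uint8)
print([ (cv2.boundingRect(k)) for k in cv2.findContours(m,0,2)[0] if cv2.contourArea(k)>8])
E
```

```text
92 t 50.08 p [ 573.9 -266.4   92.9] F [-1.8  0.3  7.3] w 23.4
up t 51.31 p [ 572.9 -265.8  199. ] F [ 0.5 -0.6 -0.3] w 45.2
aside t 53.03 p [430.8 178.8 259.8] F [-0.3 -0.4  0.1] w 44.9
exp [393.32127215 168.55458648] 384 160
[[200 216 216 204  94  96  96  97  96  96  97  96  94  95  95  96  96  97
   99]
 [220 218 217 138  94  94  95  96  96  96  97  96  95  96  96  95  95  97
  103]
 [219 219 213  88  96  95  96  95  96  95  95  96  97  97  96  94  95  97
  111]
 [220 218 169 101  96  96  96  95  96  95  94  96  97  96  96  95  95 102
  137]
 [218 210 118 100  94  94 101 117 125 124 125 102  95  95  94  94  97 112
  137]
 [218 171 121 135 123 106 133 161 175 175 175 131 104  94  94  94  99 134
  134]
 [216 124 142 175 173 142 174 176 175 173 172 171 138  93  94  95  98 134
  132]
 [208 104 174 175 164 167 177 176 175 173 174 173 167  98  93  97 111 135
  135]
 [163 139 172 164 123 167 176 175 175 175 173 170 167 109  95 100 135 136
  135]
 [122 171 167 132 113 152 177 177 176 174 171 168 162 116 100 111 136 138
  136]
 [140 172 147 110 112 105 172 176 174 171 170 168 146 121 109 13
[... 1922 characters left out ...]
141]
 [119 120 119 119 114 106  97 100 107 113 117 119 117 114 119 128 135 139
  141]
 [120 118 119 118 117 108  98  99 107 113 116 119 116 115 116 122 129 134
  137]
 [120 119 119 117 117 108  97 100 106 113 116 119 117 113 112 118 122 125
  127]
 [120 120 119 117 116 112  98  98 105 112 118 118 117 113 113 117 119 119
  120]]
[(245, 393, 14, 7), (319, 388, 11, 12), (285, 368, 14, 6), (450, 313, 6, 7), (485, 311, 6, 8), (459, 294, 8, 8), (209, 267, 18, 48), (369, 250, 20, 18), (394, 224, 31, 36), (207, 212, 72, 188), (141, 197, 55, 203), (196, 181, 6, 10), (141, 179, 3, 14), (386, 168, 12, 8), (195, 160, 14, 27), (144, 154, 19, 7), (192, 141, 14, 20), (263, 140, 17, 12), (172, 139, 19, 13)]
```

Both views put the handle's top where it should be when fully home: top px (393.0,168.3) against an expected (393.3,168.6), and scene px (251.7,163) against (251.0,162.3). The pin also met the lug at the computed height. Handing in.

```bash
python3 -c "
from workcell import close_job; print(close_job())"
```

```text
the job is handed in; nothing more can be done
None
```

The job is handed in at about 53 s: the mould stands centred in the cradle, the gate is shut on its catch, and the pin is fully down through both lugs; I didn't specifically check the bystanders at the end.

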